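# Shut and latch the wire-feeder hatch

## Robot

A 6-joint arm with a two-finger parallel gripper is mounted at the origin on the work surface. World frame = base frame: x ahead of the robot, y to its left, z up, the work surface at z = 0. Lengths are in m, angles in rad, forces in N, time in s.
With the tool pointing down it reaches from about 0.35 to 0.725 m from the base axis. Payload 6 kg.
Tool frame: the origin (TCP) lies midway between the tips of the shut fingers; the grasp point (between the pads) lies 19 mm behind it; z points along the fingers, y is the direction in which the jaws open and shut (so a half turn about z gives the same grasp; the last joint's range is limited). The gripper opens to 85 mm and grips with 20 to 120 N. Pads are 22 mm wide; open, the fingers measure 114 mm over their backs; the gripper's body (76 mm by 85 mm) begins 54 mm behind the grasp point. The pads swing forward as they close: fully open they stand 13 mm farther back than shut.
Start: joints at [1.67, 0.04, 0.085, 0, -1.615, -0.334], TCP at [0.14, 0.584, 0.192] pointing down, gripper open.
Joint ranges: [-2.56, 2.56], [-1.29, 2.01], [-1.08, 1.49], [-3.29, 1.98], [-2.81, -0.18], [-2.99, 2.99]. Speed limits (rad/s): [2.57, 2.57, 3.01, 3.14, 3.14, 3.14].

## Interface

Orientations are given as a 3x3 rotation matrix whose columns are the frame's x, y, z axes.
In Python, from cell import * gives the robot as it stands.
- The arm moves only by the tool jog_arm, never from a script. Its argument "moves" is a list of rows, each a list of 7 numbers: the turn, a rotation vector about the tool's x, y, z in rad, then the shift along the tool's x, y, z in m, then the opening, from -1 (shut) to 1 (fully open). A call has 1 to 20 rows; each row is the pose to reach, as a shift and turn from the pose commanded when the call began, along the tool's axes at that moment; what a row does not reach only later rows make up. A row lasts 1/10 s, in which the tool goes at most 50 mm and 8.59 degrees, less where a joint would pass 70% of its speed; a pose out of reach is approached as far as the arm can. A call with a gripper value outside its range is refused whole. The fingers move at their own pace and stop on an object; "newtons" is the grip in N (left out, the last holds). Time passes only in rows, so rows that repeat a pose let the fingers close. It gives the time, the measured TCP pose, the force and the opening at its end, in the units of the state.
- observe(): the state, without advancing time (a new reading comes with each control period).
- camera(name): name is "scene" or "side" or "wrist"; returns a dict with "pixels" (480x640x3 uint8, blue, green, red), "K" (3x3 intrinsics, pixels), "world_to_cam" (4x4, takes a point from world to camera coordinates); the wrist camera has in their place "T_tool_cam" (4x4, takes a point from camera to tool coordinates, whose origin is the TCP and whose axes are the flange's). Camera axes: x right, y down, z forward; pixel columns grow to the right and rows downward; lengths in m; the calibration is good to about 2 mm. A picture is of the moment at which its call begins: read the wrist's pose just before it. There is no depth.
- sign_off(): hands the job in, once; it reports no verdict.
The state is a dict: "t": time; "joint_pos": joint angles; "joint_vel": joint speeds; "tau": joint torques, N m; "eef_pos": TCP position; "ee_rot": TCP orientation; "contact_force": force on the tool from outside, world axes, zero at the start; "ft_torque": the same for the moment, N m; "opening": finger opening in m.
Only numpy, scipy, OpenCV 4.12 (cv2) and the standard library are available. Lean on these libraries where they do the work, as an engineer would, in place of code of your own. Each camera call takes 0.05 s, during which the arm holds its last target.

## Task

The hatch on top of the welding wire-feeder box stands ajar. Push it down fully shut first, then turn the wing knob on the hatch clockwise until its wings stand at right angles to the hatch's front edge, so that the hidden tongue sits behind the frame, and let go. Do not turn the similar wing knob of the gas valve on the brass block beside the box.

Things in the scene. Friction and masses are not known exactly. Their poses are not given: they have to be found in the camera images.
- hatch_press (a point): Top centre of the 32 mm rubber push pad on the hatch, 178 mm before its far-side hinge. Hatch 198 deep, 180 wide; in the top of a fixed grey box 250 deep, 230 wide, 100 high, front to the robot. x: to the hinge, y: left, z: out of the face (vertical when shut; pad then 102 mm above bench). Starts tilted 0.2 to 0.38 rad, front up; 2 to 5 N down moves it, it stays where left, stops when flush.
- latch_grip (a point): Grip point in the hatch's black wing knob: on its axis, 32 mm above the hatch face. Wings: upright blade 68 long, 12 thick, 13 to 49 mm above the hatch, to be pinched on its flat sides; hub below 26 across. Knob axis: 10 mm behind and 83 mm right of the pad, 30 mm behind the hatch's front edge. x along the wings (hidden 45 mm tongue points to -x), y across the blade, z up the knob's axis.
- latch (a joint): Angle of the hatch's wing knob, rad, growing clockwise seen from above. 0: wings parallel to the hatch's front edge, tongue clear of the frame; 1.57: wings at right angles to the front edge, tongue behind the frame; end stop at 1.75. Starts at 0.1 to 0.45, turns with light friction (0.1 N m) and stays where it is left.
- valve_wing (a point): Bystander, leave as it is: point in one wing of the gas valve's knob, 25 mm from that knob's axis, 108 mm above the bench. The knob is shaped and sized like the hatch's, on a brass block with a gauge on a steel foot 110 x 90 mm, 121 mm high in all, fixed to the bench left or right of the box.

How it is judged:
By the outcome, as a careful person would: the job done as asked, in the order asked, and still so for the second after the job is handed in, with the robot touching nothing.
It also fails if it takes over 54 s, if anything falls off the work surface, if the arm or the gripper's body presses on something with over 40 N, if the wrist force passes 120 N, or if a joint passes its speed limit or range.

## Working session

There is one attempt and no reset: what is moved stays moved. The work goes in short steps, Python scripts to look and compute and a tool call to move; the robot and the scene stay as the last step left them, time stands still between calls to the robot, and variables do not carry over. Pictures are saved under pics/ and viewed, and the job is handed in when it is done.

Besides the shell and the picture viewer there is one more tool, called after "Emit:" as name([rows], argument=value, ...), one row to a line, values as JSON. jog_arm: Moves the arm, as the interface text tells. Its arguments: {"type":"object","properties":{"moves":{"type":"array","items":{"type":"array","items":{"type":"number"}}},"newtons":{"type":"number"}},"required":["moves"]}

```bash
mkdir -p pics; ls
python3 - <<'E'
from cell import *
import cv2,pickle,numpy as np
s=observe();print(s)
d={}
for n in ["scene","side","wrist"]:
    c=camera(n);d[n]=c;cv2.imwrite(f"pics/{n}0.png",c["pixels"])
    print(n,c["K"],c.get("world_to_cam",c.get("T_tool_cam")))
pickle.dump(d,open("d0.pkl","wb"))
E
```

```text
pics
{'t': 0.0, 'joint_pos': array([ 1.66971556e+00,  4.08277789e-02,  8.38077510e-02, -4.86753257e-04,
       -1.61549421e+00, -3.33723165e-01]), 'joint_vel': array([ 4.24354659e-04,  2.14225137e-03,  1.84068911e-03, -4.35584353e-05,
        8.15591011e-05, -9.28073685e-05]), 'tau': array([-5.30371035e-04, -3.68214369e+01,  3.47428286e+01,  6.93277091e+00,
       -5.35168932e-03,  2.01387195e-05]), 'eef_pos': array([0.13940081, 0.58317189, 0.19096367]), 'ee_rot': array([[ 9.72564954e-01, -2.32631279e-01, -3.14231639e-04],
       [-2.32631469e-01, -9.72563371e-01, -1.75754459e-03],
       [ 1.03249665e-04,  1.78242644e-03, -9.99998406e-01]]), 'contact_force': array([ 0.36449484, -0.23676658,  0.31389644]), 'ft_torque': array([-0.01291197, -0.01040008, -0.01187898]), 'opening': 0.08542264430276772}
scene [[456.46792586   0.         320.94782873]
 [  0.         456.46792586 233.08846179]
 [  0.           0.           1.        ]] [[ 0.89215246  0.4512431  -0.02106326 -0.47225412]
 [ 0.27056478 -0.57110926 -0.77500253 -0.03923009]
 [-0.36174396  0.68572143 -0.63160702  0.96778421]
 [ 0.          0.          0.          1.        ]]
side [[569.89850595   0.         321.44877361]
 [  0.         569.89850595 246.61815351]
 [  0.           0.           1.        ]] [[-0.89457164 -0.44653134  0.01874402  0.47110429]
 [-0.30973159  0.58918343 -0.74627691  0.29177011]
 [ 0.32219236 -0.67340377 -0.66537165  0.87650191]
 [ 0.          0.          0.          1.        ]]
wrist [[401.26597764   0.         318.12271791]
 [  0.         401.26597764 245.07529683]
 [  0.           0.           1.        ]] [[-5.87949431e-04 -9.57496197e-01 -2.88445293e-01  7.20348444e-02]
 [ 9.99999510e-01 -3.33155559e-04 -9.32426250e-04  7.03008540e-05]
 [ 7.96697436e-04 -2.88445699e-01  9.57495924e-01 -1.82599512e-01]
 [ 0.00000000e+00  0.00000000e+00  0.00000000e+00  1.00000000e+00]]
```

View pics/scene0.png

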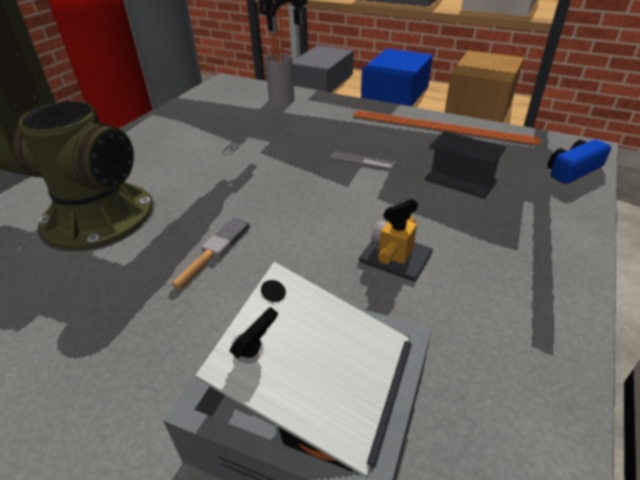

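View pics/side0.png

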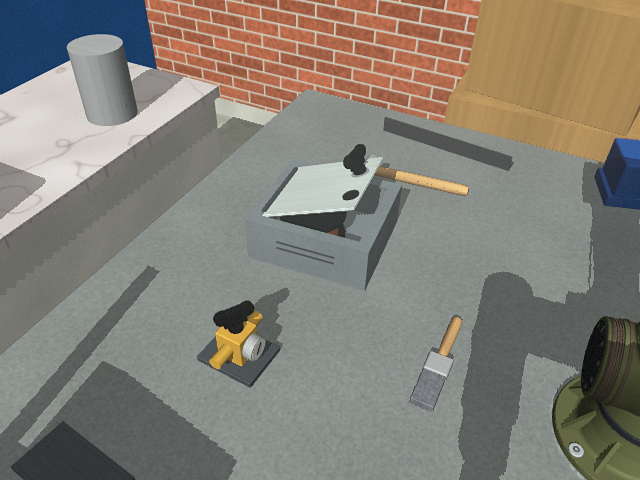

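View pics/wrist0.png

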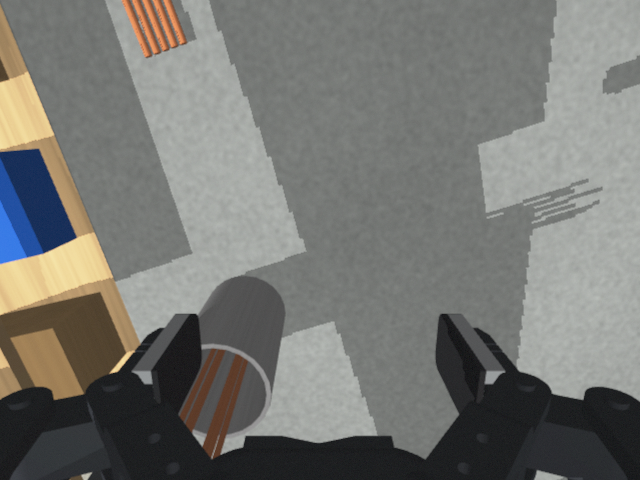

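The scene view shows the tilted hatch with its pad near (273,291) and the knob near (255,332). The side view has the pad near (351,195) and the knob near (356,158). The brass valve block is to the left, at scene (400,235) and side (237,325). Next I'll triangulate these.

```bash
cat > h.py <<'E'
import cv2,numpy as np
def P(c): return c["K"]@c["world_to_cam"][:3]
def tri(c1,p1,c2,p2):
    X=cv2.triangulatePoints(P(c1),P(c2),np.array(p1,float).reshape(2,1),np.array(p2,float).reshape(2,1))[:,0];X=X[:3]/X[3]
    e=[np.linalg.norm(proj(c,X)-p) for c,p in((c1,p1),(c2,p2))]
    return X,np.round(e,1)
def proj(c,X):
    q=P(c)@np.append(X,1);return q[:2]/q[2]
def ray(c,p,z):
    W=c["world_to_cam"];R=W[:3,:3];o=-R.T@W[:3,3]
    d=R.T@np.linalg.inv(c["K"])@np.array([p[0],p[1],1.]);return o+d*(z-o[2])/d[2]
def dark(im,box,th=50):
    x0,y0,x1,y1=box;m=(im[y0:y1,x0:x1].max(2)<th).astype(np.uint8)
    n,l,st,ce=cv2.connectedComponentsWithStats(m)
    return [(np.round(ce[i]+[x0,y0],1),st[i]+[x0,y0,0,0,0]) for i in range(1,n) if st[i][4]>25]
E
python3 - <<'E'
import pickle,cv2,numpy as np
from h import *
d=pickle.load(open("d0.pkl","rb"));a,b=d["scene"],d["side"]
print(dark(a["pixels"],(215,275,300,365)));print(dark(b["pixels"],(335,140,375,205)))
pts={"FL":((275,263),(345,213)),"FR":((199,374),(382,158)),"HL":((409,340),(264,216)),"HR":((367,472),(297,167)),"pad":((273,291),(351,195)),"valve":((401,214),(234,317))}
for k,(p,q) in pts.items(): print(k,*tri(a,p,b,q))
for n,c,bx in(("s",a,(160,240,440,480)),("d",b,(230,130,410,300))):
    x0,y0,x1,y1=bx;i=c["pixels"][y0:y1,x0:x1];f=min(800/i.shape[1],600/i.shape[0]);cv2.imwrite(f"pics/crop_{n}.png",cv2.resize(i,None,fx=f,fy=f));print(f)
E
```

```text
[(array([272.8, 290.6]), array([262, 281,  23,  20, 349])), (array([252.7, 336.4]), array([231, 309,  46,  49, 908]))]
[]
FL [ 0.53161175 -0.10971343  0.16461246] [7.  3.3]
FR [ 0.54231377 -0.29327633  0.17071305] [0.8 0.3]
HL [ 0.70680588 -0.1031974   0.09636588] [1.8 0.8]
HR [ 0.72470551 -0.27687561  0.10154579] [1.7 0.5]
pad [ 0.54800655 -0.15805453  0.1660815 ] [0.2 0.1]
valve [0.61288247 0.14397728 0.09949605] [0.2 0.1]
2.5
3.5294117647058822
```

View pics/crop_s.png

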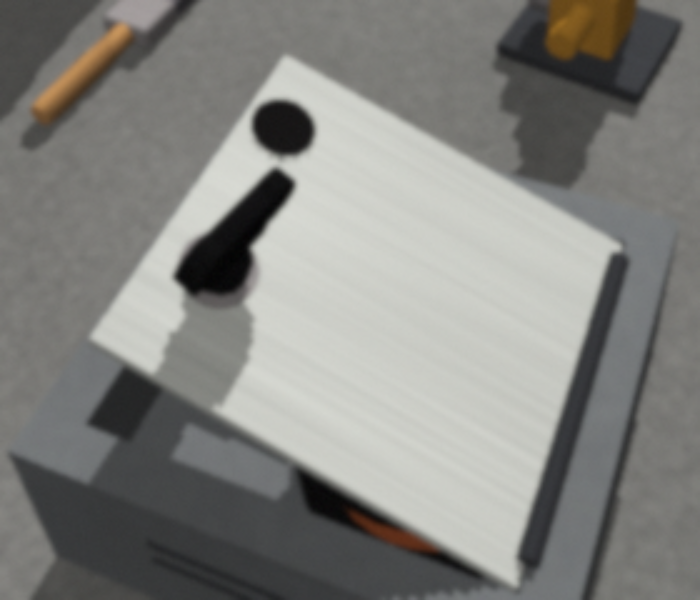

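View pics/crop_d.png

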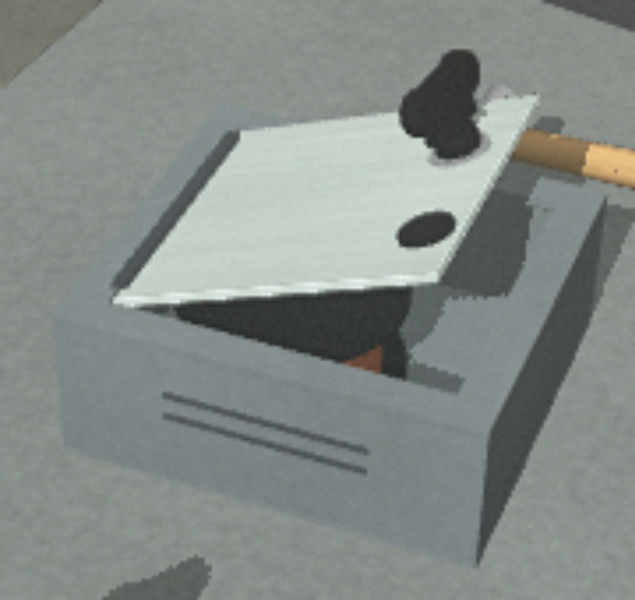

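Run:
```python
import pickle,numpy as np
from h import *
d=pickle.load(open("d0.pkl","rb"));a,b=d["scene"],d["side"]
pts={"FL":((274,262),(353.8,210.8)),"FR":((196,375.2),(383,157.5)),"HL":((408.8,339.2),(262.6,215)),"HR":((368,474.8),(298,166.8)),"pad":((272.8,290.6),(350.7,195.2))}
X={}
for k,(p,q) in pts.items(): X[k],e=tri(a,p,b,q);print(k,X[k].round(4),e)
print("boxFL",ray(b,(368.3,253.8),.1),"FR",ray(b,(402,186),.1),"BL",ray(a,(430,332),.1), "boxBL side",ray(b,(245.6,219),.1),"boxFR scene",ray(a,(164,421.5),.1))
print("BL-FL",np.linalg.norm(ray(b,(368.3,253.8),.1)-ray(b,(245.6,219),.1)),np.linalg.norm(ray(b,(368.3,253.8),.1)-ray(b,(402,186),.1)))
ya=lambda v:np.arctan2(v[1],v[0])
print("yaw hinge",ya(X["HL"]-X["HR"])-np.pi/2,"front",ya(X["FL"]-X["FR"])-np.pi/2,"L",ya(X["HL"]-X["FL"]),"R",ya(X["HR"]-X["FR"]))
fl=ray(b,(368.3,253.8),.1);print("box yaw",ya(fl-ray(b,(402,186),.1))-np.pi/2,ya(ray(b,(245.6,219),.1)-fl))
for k in("FL","FR"):
  v=X["H"+k[1]]-X[k];print(np.linalg.norm(v),np.arcsin(-v[2]/np.linalg.norm(v)))
```

```text
FL [ 0.5232 -0.1149  0.1682] [0.2 0.1]
FR [ 0.541  -0.2957  0.171 ] [0.4 0.1]
HL [ 0.7081 -0.1026  0.0985] [0.3 0.1]
HR [ 0.7249 -0.2794  0.1006] [0.1 0. ]
pad [ 0.548  -0.1574  0.1661] [0.7 0.3]
boxFL [ 0.48101317 -0.09369265  0.1       ] FR [ 0.50074205 -0.31950305  0.1       ] BL [ 0.72936474 -0.08092276  0.1       ] boxBL side [ 0.72929984 -0.07527562  0.1       ] boxFR scene [ 0.50433794 -0.32589454  0.1       ]
BL-FL 0.24896878679205112 0.22667060674868647
yaw hinge 0.09489096692373189 front 0.0976424036606125 L 0.06625384048788036 R 0.08860016873150833
box yaw 0.08714790069212519 0.07404086038403365
0.197955958390566 0.3599435983314664
0.19764447748049363 0.3639547562648431
```

```bash
cat >> h.py <<'E'
def rel(s,p,yaw):
    "shift in tool axes and turn (rotvec) to reach p with tool down at yaw of tool x"
    from scipy.spatial.transform import Rotation as Ro
    R=s["ee_rot"];c,n=np.cos(yaw),np.sin(yaw)
    T=np.array([[c,n,0],[n,-c,0],[0,0,-1.]])
    return Ro.from_matrix(R.T@T).as_rotvec().round(4),(R.T@(np.array(p)-s["eef_pos"])).round(4)
E
python3 - <<'E'
import pickle
from cell import *
from h import *
d=pickle.load(open("d0.pkl","rb"));a,b=d["scene"],d["side"]
print("olive base side",ray(b,(580,450),0),"scene",ray(a,(95,225),0),ray(a,(65,105),.25), "cup scene top/bot",ray(a,(280,105),0),"valve foot",ray(b,(240,353),0))
s=observe()
for p in([.14,.584,.34],[.45,.3,.34],[.535,-.157,.28]): print(p,*rel(s,p,-1.486))
E
```

```text
olive base side [0.06278645 0.05750031 0.        ] scene [ 0.0224926  -0.02887467  0.        ] [3.39175041e-02 3.32537558e-05 2.50000000e-01] cup scene top/bot [0.06508051 0.64258284 0.        ] valve foot [0.61422372 0.13852628 0.        ]
[0.14, 0.584, 0.34] [ 1.1000e-03 -1.0000e-03  1.2512e+00] [ 0.0004 -0.0006 -0.1488]
[0.45, 0.3, 0.34] [ 1.1000e-03 -1.0000e-03  1.2512e+00] [ 0.3679  0.2034 -0.1485]
[0.535, -0.157, 0.28] [ 1.1000e-03 -1.0000e-03  1.2512e+00] [ 0.5569  0.6281 -0.0879]
```

Emit:
jog_arm([
  [0,0,0,0,0,-0.03,1],
  [0,0,0,0,0,-0.07,1],
  [0,0,0,0,0,-0.11,1],
  [0,0,0,0,0,-0.15,0],
  [0,0,0.14,0.04,0.02,-0.15,-1],
  [0,0,0.28,0.08,0.045,-0.15,-1],
  [0,0,0.42,0.12,0.065,-0.15,-1],
  [0,0,0.56,0.16,0.09,-0.15,-1],
  [0,0,0.7,0.2,0.11,-0.15,-1],
  [0,0,0.84,0.24,0.13,-0.15,-1],
  [0,0,0.98,0.28,0.155,-0.15,-1],
  [0,0,1.12,0.325,0.18,-0.15,-1],
  [0,0,1.25,0.368,0.203,-0.15,-1],
  [0,0,1.25,0.385,0.243,-0.15,-1],
  [0,0,1.25,0.402,0.283,-0.15,-1],
  [0,0,1.25,0.42,0.322,-0.15,-1],
  [0,0,1.25,0.438,0.362,-0.15,-1],
  [0,0,1.25,0.456,0.402,-0.15,-1],
  [0,0,1.25,0.474,0.442,-0.15,-1],
  [0,0,1.25,0.474,0.442,-0.15,-1],
], newtons=30)

```text
t: 2.15
eef_pos: [0.498, 0.0392, 0.3423]
ee_rot: [[0.08, -0.997, 0.0], [-0.997, -0.08, -0.001], [0.001, -0.0, -1.0]]
contact_force: [-0.1, -0.0, 0.0]
opening: -0.0
```

Run:
```python
from cell import *
from h import *
s=observe();print(s["t"],s["eef_pos"],s["joint_pos"].round(3))
print(*rel(s,[.535,-.157,.32],-1.486));print(*rel(s,[.542,-.157,.20],-1.486))
```

```text
2.15 [0.49796787 0.03918832 0.34234348] [ 4.840e-01 -1.560e-01  1.750e-01  1.000e-03 -1.902e+00 -4.030e-01]
[-0.0003 -0.0009 -0.0043] [ 0.1985 -0.0211  0.0225]
[-0.0003 -0.0009 -0.0043] [ 0.199  -0.0281  0.1425]
```

Emit:
jog_arm([
  [0,0,0,0.03,-0.004,0,-1],
  [0,0,0,0.07,-0.01,0.0,-1],
  [0,0,0,0.11,-0.016,0.01,-1],
  [0,0,0,0.15,-0.022,0.03,-1],
  [0,0,0,0.18,-0.026,0.06,-1],
  [0,0,0,0.199,-0.028,0.09,-1],
  [0,0,0,0.199,-0.028,0.12,-1],
  [0,0,0,0.199,-0.028,0.142,-1],
  [0,0,0,0.199,-0.028,0.142,-1],
])

```text
t: 3.05
eef_pos: [0.5411, -0.1519, 0.1958]
ee_rot: [[0.086, -0.996, -0.007], [-0.996, -0.086, 0.001], [-0.002, 0.007, -1.0]]
contact_force: [-0.0, 0.1, 0.1]
opening: 0.0
```

Run:
```python
from cell import *
from h import *
s=observe();print(s["t"],s["eef_pos"])
for n in("scene","side"):
  c=camera(n);x0,y0,x1,y1=(160,160,440,370) if n=="scene" else (230,100,450,265)
  cv2.imwrite(f"pics/{n}1.png",cv2.resize(c["pixels"][y0:y1,x0:x1],None,fx=2.5,fy=2.5))
```

```text
3.05 [ 0.54109544 -0.15192851  0.19580674]
```

View pics/scene1.png

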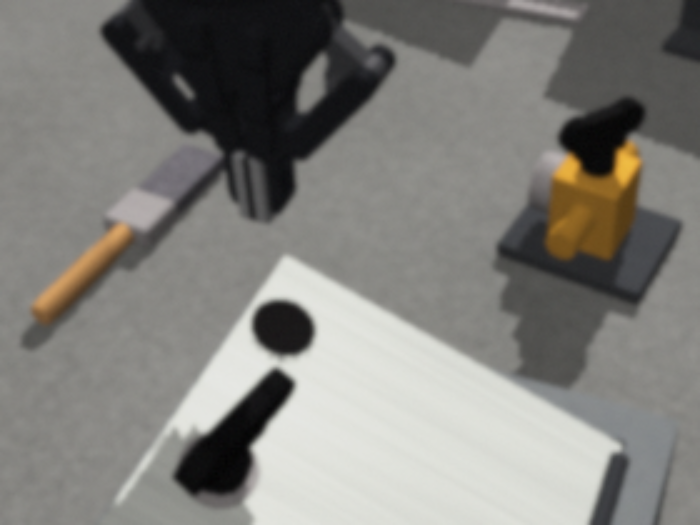

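View pics/side1.png

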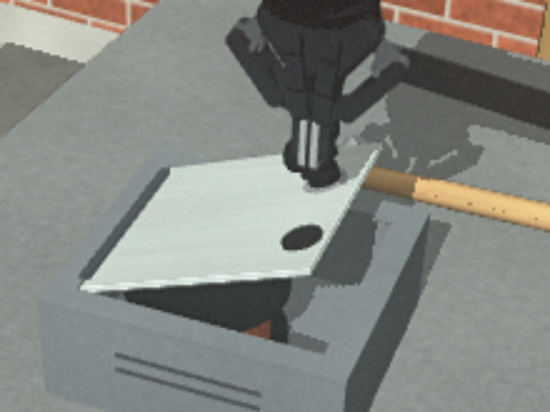

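The finger tips are above the pad: the tip is at scene (263,246), with the pad at (273,291). The path is clear, so I'll press down.

Emit:
jog_arm([
  [0,0,0,0,0,0,-1],
  [0,0,0,0,0,0.005,-1],
  [0,0,0,0,0,0.012,-1],
  [0,0,0,0,0,0.02,-1],
  [0,0,0,0,0,0.027,-1],
  [0,0,0,0,0,0.034,-1],
  [0,0,0,0,0.001,0.041,-1],
  [0,0,0,0,0.002,0.048,-1],
  [0,0,0,0,0.002,0.055,-1],
  [0,0,0,0,0.003,0.062,-1],
  [0,0,0,0,0.004,0.068,-1],
  [0,0,0,0,0.004,0.074,-1],
  [0,0,0,0,0.005,0.08,-1],
  [0,0,0,0,0.005,0.085,-1],
  [0,0,0,0,0.005,0.09,-1],
  [0,0,0,0,0.005,0.093,-1],
  [0,0,0,0,0.005,0.093,-1],
  [0,0,0,0,0.005,0.093,-1],
])

```text
t: 4.95
eef_pos: [0.5377, -0.1528, 0.1066]
ee_rot: [[0.086, -0.996, -0.0], [-0.996, -0.086, 0.0], [-0.0, 0.0, -1.0]]
contact_force: [0.0, 0.6, 0.4]
opening: -0.0002
```

Emit:
jog_arm([
  [0,0,0,0.004,0,0.001,-1],
  [0,0,0,0.004,0,0.002,-1],
  [0,0,0,0.004,0,0.003,-1],
  [0,0,0,0.004,0,0.004,-1],
  [0,0,0,0.004,0,0.005,-1],
  [0,0,0,0.004,0,0.005,-1],
])

```text
t: 5.55
eef_pos: [0.538, -0.1571, 0.102]
ee_rot: [[0.086, -0.996, -0.0], [-0.996, -0.086, -0.0], [0.0, 0.0, -1.0]]
contact_force: [0.1, -1.3, 1.3]
opening: -0.0
```

Run:
```python
from cell import *
from h import *
s=observe();print(s["t"],s["eef_pos"],s["contact_force"])
for n in("scene","side"):
  c=camera(n);x0,y0,x1,y1=(160,160,440,370) if n=="scene" else (230,100,450,265)
  cv2.imwrite(f"pics/{n}2.png",cv2.resize(c["pixels"][y0:y1,x0:x1],None,fx=2.5,fy=2.5))
```

```text
5.55 [ 0.5380357  -0.15705779  0.10199971] [ 0.10005187 -1.25044104  1.33532543]
```

View pics/scene2.png

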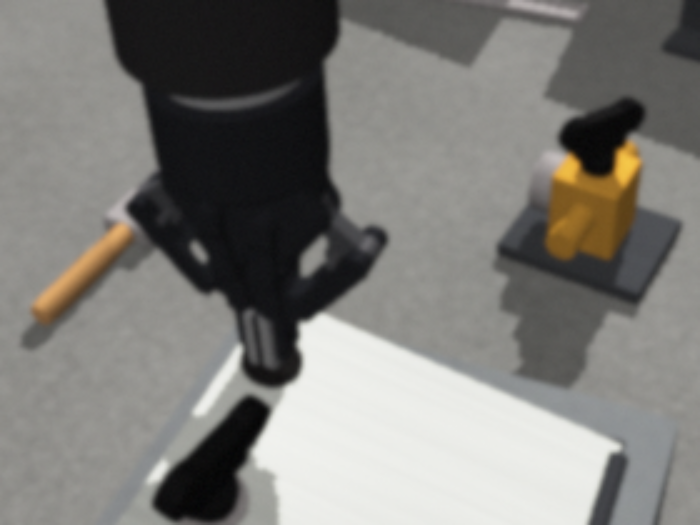

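View pics/side2.png

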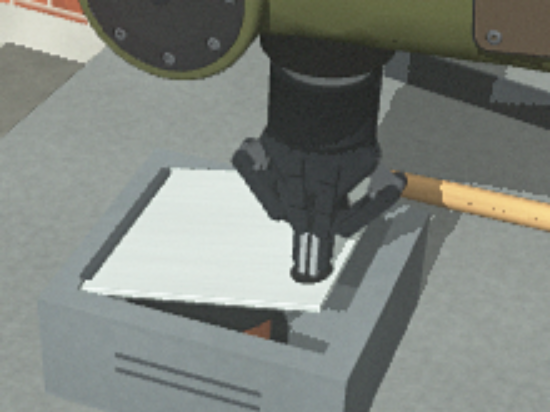

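Run:
```python
from cell import *
from h import *
s=observe();print(s["t"],s["eef_pos"],s["contact_force"])
a=camera("scene");b=camera("side")
cv2.imwrite("pics/side2b.png",cv2.resize(b["pixels"][150:270,230:410],None,fx=4,fy=4,interpolation=cv2.INTER_CUBIC))
u=np.array([.9964,.0849,0]);v=np.array([-.0849,.9964,0]);pad=np.array([.5366,-.1584,.1])
for z in(.1,.11,.12,.13):
  print(z,proj(b,pad-.02*u+.045*v+[0,0,z-.1]),proj(a,pad-.02*u+.045*v+[0,0,z-.1]))
print(proj(b,s["eef_pos"]),proj(a,s["eef_pos"]))
```

```text
5.65 [ 0.53808649 -0.15694508  0.1019618 ] [0.15012485 0.20608133 2.18687424]
0.1 [356.99291917 241.41446991] [271.86193244 295.74307621]
0.11 [357.32109183 237.3160272 ] [271.22102225 290.785434  ]
0.12 [357.65346563 233.16511773] [270.56720861 285.72797951]
0.13 [357.99012177 228.96072752] [269.90009787 280.56766781]
[353.7966251  223.85109095] [271.46201321 321.91139079]
```

View pics/side2b.png

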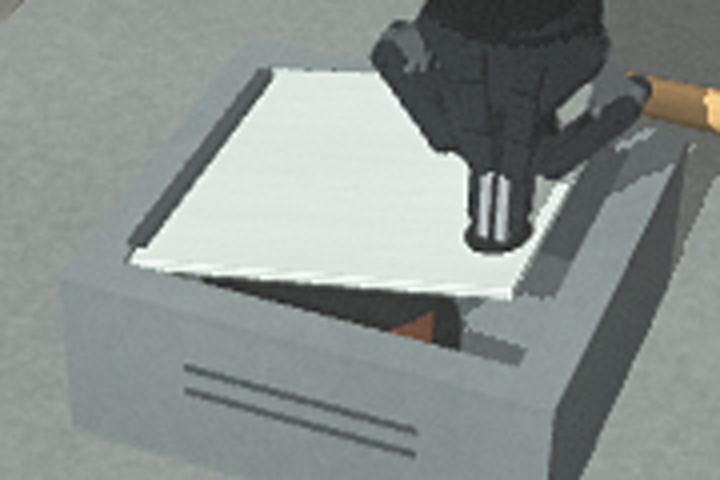

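Run:
```python
import pickle
from h import *
d=pickle.load(open("d0.pkl","rb"));a,b=d["scene"],d["side"]
p=[0.5411,-0.1519,0.1958];print(proj(a,p),proj(b,p))
print(tri(a,(263,246),b,(354.8,168)))
print(tri(a,(268.8,310),b,(354,211.5)))
```

```text
[268.79478077 268.4662888 ] [354.07076642 184.5254402 ]
(array([ 0.54052215, -0.15263687,  0.23120824]), array([2.1, 0.9]))
(array([ 0.53997042, -0.15989155,  0.12925763]), array([0.8, 0.3]))
```

Run:
```python
from cell import *
from h import *
import pickle
s=observe();print(s["t"],s["eef_pos"],s["contact_force"],s["joint_pos"])
c=camera("wrist");cv2.imwrite("pics/w3.png",c["pixels"]);pickle.dump((s,c),open("w3.pkl","wb"))
b=camera("side");cv2.imwrite("pics/side3.png",b["pixels"])
```

```text
5.75 [ 0.53810264 -0.15691519  0.10196699] [-0.7201412  -0.43487989  1.7583924 ] [ 7.45374066e-02 -5.66106481e-02 -1.74983424e-01  1.33403938e-04
 -1.45240969e+00  1.14397177e-02]
```

View pics/w3.png

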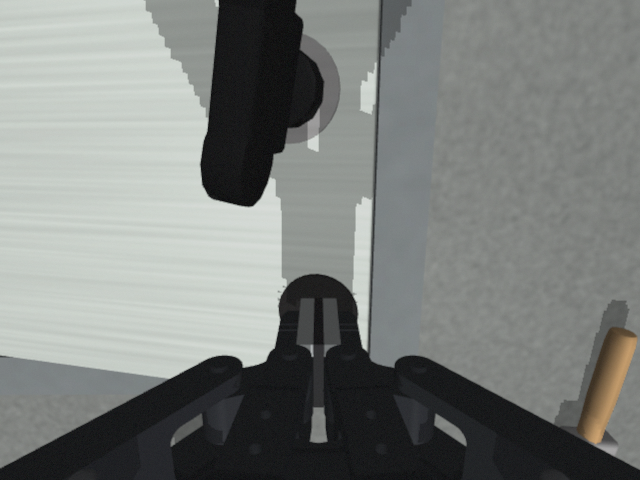

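View pics/side3.png

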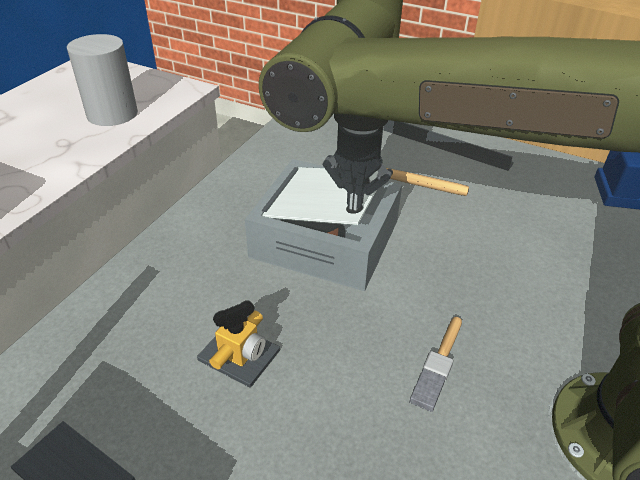

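The pictures disagree with the reported pose. The wrist, scene and side views all put the finger tip (on the pad) about 28 mm above the reported TCP. The hatch is still ajar, with its front-left corner at side (358,224) where a flush hatch would show it at (357,241). I'll go by the images and keep pressing gently, watching the force.

Emit:
jog_arm([
  [0,0,0,0,0,0.003,-1],
  [0,0,0,0,0,0.006,-1],
  [0,0,0,0,0,0.009,-1],
  [0,0,0,0,0,0.012,-1],
  [0,0,0,0,0,0.015,-1],
  [0,0,0,0,0,0.018,-1],
  [0,0,0,0,0,0.02,-1],
  [0,0,0,0,0,0.02,-1],
])

```text
t: 6.65
eef_pos: [0.538, -0.1568, 0.0814]
ee_rot: [[0.086, -0.996, -0.0], [-0.996, -0.086, 0.0], [-0.0, 0.0, -1.0]]
contact_force: [1.0, 1.3, -0.7]
opening: 0.0003
```

```bash
cat > look.py <<'E'
import sys
from cell import *
from h import *
t=sys.argv[1];s=observe();print(s["t"],s["eef_pos"].round(4),s["contact_force"].round(2))
b=camera("side")
cv2.imwrite(f"pics/side{t}.png",cv2.resize(b["pixels"][150:270,230:410],None,fx=4,fy=4,interpolation=cv2.INTER_CUBIC))
E
python3 look.py 4
```

```text
6.65 [ 0.538  -0.1568  0.0814] [ 1.02  1.33 -0.68]
```

View pics/side4.png

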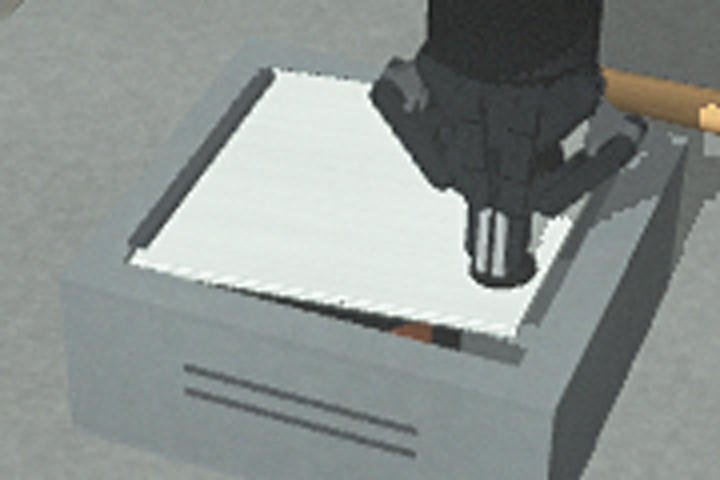

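The hatch follows, but there's still a gap at the front, with its front-left corner about 16 mm high. I'll continue down.

Emit:
jog_arm([
  [0,0,0,0,0,0.003,-1],
  [0,0,0,0,0,0.005,-1],
  [0,0,0,0,0,0.007,-1],
  [0,0,0,0,0,0.009,-1],
  [0,0,0,0,0,0.01,-1],
  [0,0,0,0,0,0.01,-1],
])

```text
t: 7.3
eef_pos: [0.538, -0.1569, 0.0717]
ee_rot: [[0.086, -0.996, -0.0], [-0.996, -0.086, 0.0], [-0.0, 0.0, -1.0]]
contact_force: [1.0, -0.7, -0.5]
opening: -0.0
```

Emit:
jog_arm([
  [0,0,0,0,0,0.001,-1],
  [0,0,0,0,0,0.002,-1],
  [0,0,0,0,0,0.002,-1],
])

```text
t: 7.6
eef_pos: [0.5381, -0.1569, 0.0699]
ee_rot: [[0.086, -0.996, -0.0], [-0.996, -0.086, -0.0], [0.0, 0.0, -1.0]]
contact_force: [-0.1, -0.8, 0.9]
opening: 0.0001
```

```bash
python3 look.py 5
```

```text
7.6 [ 0.5381 -0.1569  0.0699] [-0.05 -0.82  0.94]
```

View pics/side5.png

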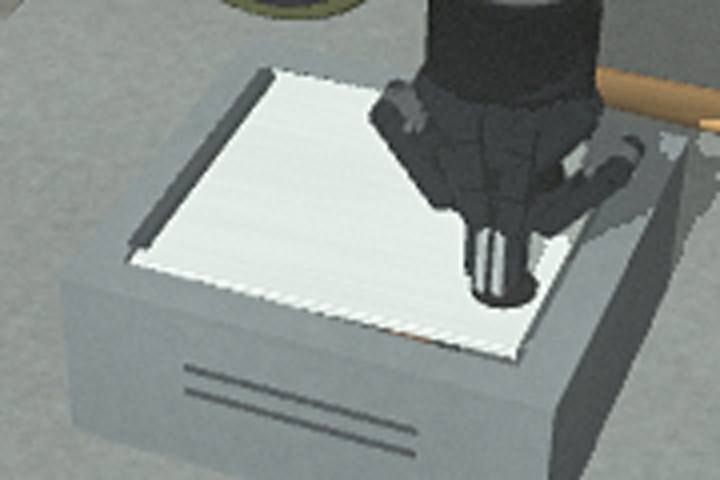

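The hatch is nearly flush: its front-left corner is at crop (517,357), with the opening edge near y=363. I'll go down in small steps until the force rises.

Emit:
jog_arm([
  [0,0,0,0,0,0.001,-1],
  [0,0,0,0,0,0.002,-1],
  [0,0,0,0,0,0.002,-1],
])

```text
t: 7.95
eef_pos: [0.5381, -0.1569, 0.0679]
ee_rot: [[0.086, -0.996, -0.0], [-0.996, -0.086, -0.0], [0.0, 0.0, -1.0]]
contact_force: [-1.4, 0.2, 0.8]
opening: -0.0
```

Emit:
jog_arm([
  [0,0,0,0,0,0.001,-1],
  [0,0,0,0,0,0.0015,-1],
  [0,0,0,0,0,0.0015,-1],
])

```text
t: 8.25
eef_pos: [0.5381, -0.1569, 0.0664]
ee_rot: [[0.086, -0.996, -0.0], [-0.996, -0.086, -0.0], [0.0, 0.0, -1.0]]
contact_force: [-0.7, 0.4, 0.9]
opening: 0.0002
```

Emit:
jog_arm([
  [0,0,0,0,0,0.001,-1],
  [0,0,0,0,0,0.001,-1],
])

```text
t: 8.45
eef_pos: [0.5381, -0.1569, 0.0654]
ee_rot: [[0.086, -0.996, -0.0], [-0.996, -0.086, -0.0], [0.0, 0.0, -1.0]]
contact_force: [-0.6, -0.3, 1.2]
opening: 0.0001
```

```bash
python3 look.py 6
```

```text
8.45 [ 0.5381 -0.1569  0.0654] [-0.56 -0.32  1.19]
```

View pics/side6.png

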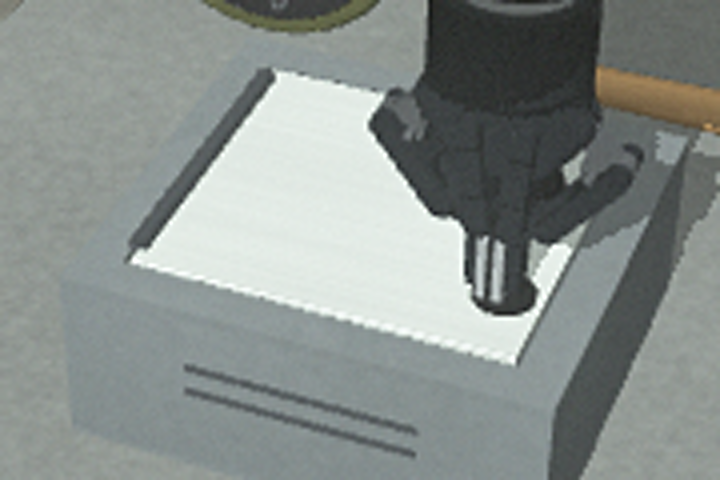

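Emit:
jog_arm([
  [0,0,0,0,0,0.0005,-1],
  [0,0,0,0,0,0.001,-1],
  [0,0,0,0,0,0.001,-1],
])

```text
t: 8.8
eef_pos: [0.538, -0.1569, 0.0645]
ee_rot: [[0.086, -0.996, -0.0], [-0.996, -0.086, -0.0], [0.0, 0.0, -1.0]]
contact_force: [-0.5, 0.6, 1.7]
opening: 0.0002
```

Emit:
jog_arm([
  [0,0,0,0,0,0.0005,-1],
  [0,0,0,0,0,0.001,-1],
  [0,0,0,0,0,0.001,-1],
])

```text
t: 9.1
eef_pos: [0.5381, -0.1569, 0.0635]
ee_rot: [[0.086, -0.996, -0.0], [-0.996, -0.086, -0.0], [0.0, 0.0, -1.0]]
contact_force: [-0.6, -0.2, 1.2]
opening: -0.0002
```

Emit:
jog_arm([
  [0,0,0,0,0,0.0005,-1],
  [0,0,0,0,0,0.001,-1],
  [0,0,0,0,0,0.001,-1],
])

```text
t: 9.4
eef_pos: [0.5381, -0.157, 0.0629]
ee_rot: [[0.086, -0.996, 0.0], [-0.996, -0.086, -0.0], [0.0, -0.0, -1.0]]
contact_force: [-2.5, 0.6, 3.8]
opening: -0.0001
```

```bash
python3 look.py 7
python3 - <<'E'
from cell import *
import cv2
c=camera("wrist");cv2.imwrite("pics/w7.png",c["pixels"])
E
```

```text
9.4 [ 0.5381 -0.157   0.0629] [-2.53  0.56  3.84]
```

View pics/side7.png

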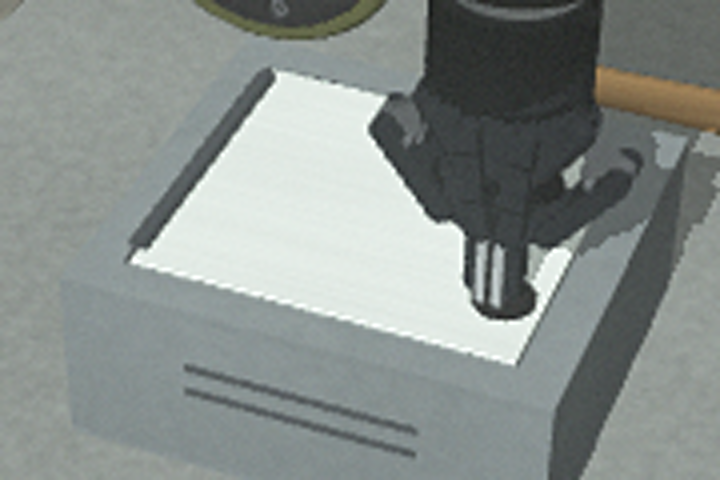

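View pics/w7.png

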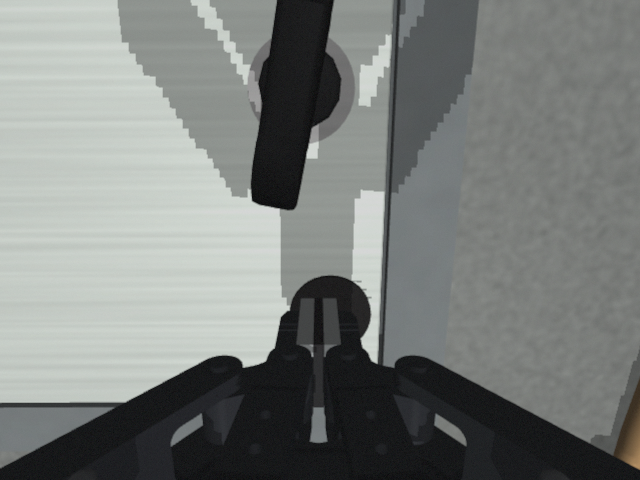

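Emit:
jog_arm([
  [0,0,0,0,0,0.0005,-1],
  [0,0,0,0,0,0.001,-1],
  [0,0,0,0,0,0.0015,-1],
  [0,0,0,0,0,0.0015,-1],
])

```text
t: 9.9
eef_pos: [0.5382, -0.157, 0.0628]
ee_rot: [[0.086, -0.996, 0.001], [-0.996, -0.086, -0.001], [0.001, -0.001, -1.0]]
contact_force: [-7.0, 3.5, 11.1]
opening: -0.0005
```

The hatch hit a solid stop at 11 N, and the side view shows it flush with no gap (front-left corner at crop (517,364)). The pad is 102 mm up, so the real tips sit 39 mm behind the reported TCP. The wrist view gives 37 mm from the pad's apparent size. I'll allow for that offset, lift off, and look at the knob from above.

Emit:
jog_arm([
  [0,0,0,0,0,-0.01,-1],
  [0,0,0,0,0,-0.04,-1],
  [0,0,0,0,0,-0.08,-1],
  [0,0,0,0.01,0,-0.11,1],
  [0,0,0,0.02,0,-0.12,1],
  [0,0,0,0.02,0,-0.12,1],
  [0,0,0,0.02,0,-0.12,1],
  [0,0,0,0.02,0,-0.12,1],
  [0,0,0,0.02,0,-0.12,1],
])

```text
t: 10.8
eef_pos: [0.5393, -0.1764, 0.1795]
ee_rot: [[0.086, -0.996, -0.002], [-0.996, -0.086, 0.0], [-0.0, 0.002, -1.0]]
contact_force: [0.3, 1.0, 0.2]
opening: 0.085
```

```bash
python3 look.py 8
python3 - <<'E'
from cell import *
import cv2,pickle
s=observe();c=camera("wrist");cv2.imwrite("pics/w8.png",c["pixels"]);pickle.dump((s,c,camera("scene"),camera("side")),open("w8.pkl","wb"))
E
```

```text
10.8 [ 0.5393 -0.1764  0.1795] [0.3  1.02 0.19]
```

View pics/side8.png

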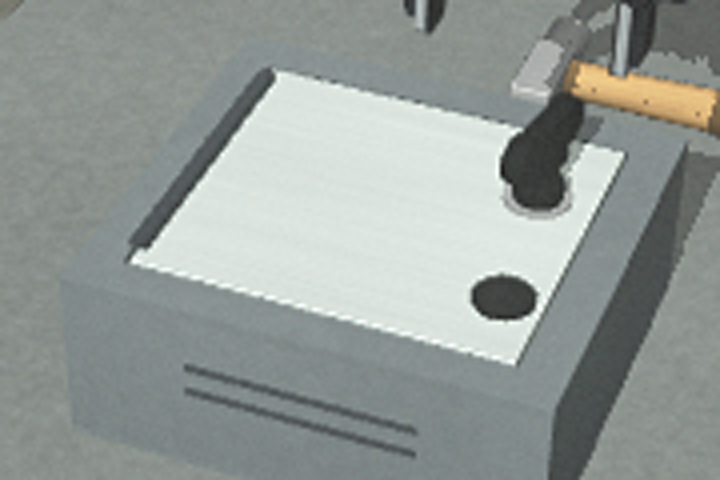

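View pics/w8.png

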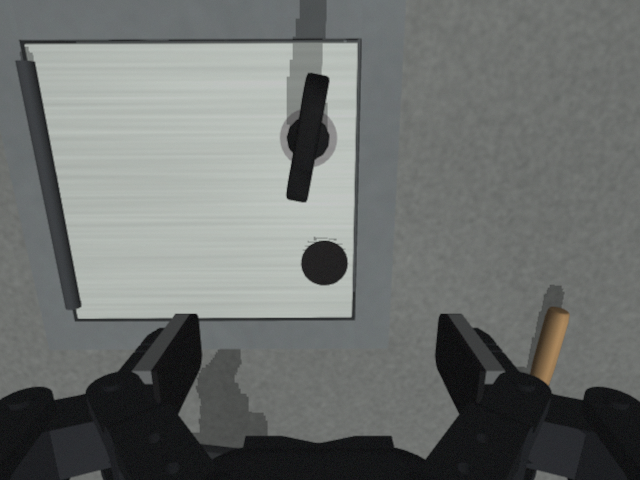

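The hatch stays flush. The wrist view shows the blade from (316,75) to (297,200), the ring centre near (308,137) and the pad at (325,262). Now I'll measure the knob.

```bash
cat >> h.py <<'E'
def wray(s,c,p,z):
    T=np.eye(4);T[:3,:3]=s["ee_rot"];T[:3,3]=s["eef_pos"];M=T@c["T_tool_cam"]
    d=M[:3,:3]@np.linalg.inv(c["K"])@np.array([p[0],p[1],1.]);o=M[:3,3];return o+d*(z-o[2])/d[2]
def blob(im,box,th=45):
    x0,y0,x1,y1=box;m=(im[y0:y1,x0:x1].max(2)<th).astype(np.uint8)
    k,_=cv2.findContours(m,cv2.RETR_EXTERNAL,cv2.CHAIN_APPROX_NONE);k=max(k,key=cv2.contourArea)+[x0,y0]
    return k.astype(np.int32)
E
python3 - <<'E'
import pickle
from h import *
s,c,a,b=pickle.load(open("w8.pkl","rb"));im=c["pixels"]
k=blob(im,(295,235,355,290));e=cv2.fitEllipse(k);pc=np.array(e[0]);print("pad",e)
for z in(.102,):
  print("pad w",wray(s,c,pc,z), "diam",np.linalg.norm(wray(s,c,pc+[e[1][0]/2,0],z)-wray(s,c,pc-[e[1][0]/2,0],z)))
FR,FL,BRt=(360,40),(354,319),(22,42)
W={n:wray(s,c,p,.1) for n,p in dict(FR=FR,FL=FL,HR=BRt,ring=(308,137)).items()}
for n in W:print(n,W[n].round(4))
print("front len",np.linalg.norm(W["FR"]-W["FL"]),"yaw",np.arctan2(*(W["FL"]-W["FR"])[1::-1])-np.pi/2)
A,B=wray(s,c,(316.5,75),.149),wray(s,c,(297.5,200),.149)
v=B-A;print("blade",A,B,np.linalg.norm(v),"mid",(A+B)/2,"dir yaw",np.arctan2(v[1],v[0]))
ka=cv2.fitEllipse(blob(b["pixels"],(340,215,370,235)))[0]
ks=[cc for cc in dark(a["pixels"],(220,270,300,350))];print(ka,ks)
for q in ks: print(tri(a,q[0],b,ka), ray(a,q[0],.102),ray(b,ka,.102))
E
```

```text
pad ((323.9208984375, 262.384033203125), (42.093475341796875, 44.05704879760742), 89.68744659423828)
pad w [ 0.53253277 -0.15899469  0.102     ] diam 0.02891799793750897
FR [ 0.5237 -0.2989  0.1   ]
FL [ 0.5069 -0.117   0.1   ]
HR [ 0.7229 -0.2806  0.1   ]
ring [ 0.55   -0.2409  0.1   ]
front len 0.18270646321839157 yaw 0.09210744402396354
blade [ 0.5471983 -0.272263   0.149    ] [ 0.55211455 -0.2093935   0.149     ] 0.06306142557449175 mid [ 0.54965643 -0.24082825  0.149     ] dir yaw 1.4927574521213958Traceback (most recent call last):
  File "<stdin>", line 13, in <module>
  File "h.py", line 27, in blob
    k,_=cv2.findContours(m,cv2.RETR_EXTERNAL,cv2.CHAIN_APPROX_NONE);k=max(k,key=cv2.contourArea)+[x0,y0]
                                                                      ~~~^^^^^^^^^^^^^^^^^^^^^^^
ValueError: max() iterable argument is empty
```

Run:
```python
from cell import *
from h import *
s=observe();print(s["t"],s["eef_pos"],s["joint_pos"].round(3))
print(*rel(s,[.55,-.2407,.15],-1.649));print(*rel(s,[.55,-.2407,.079],-1.649))
```

```text
11.0 [ 0.53969111 -0.17665563  0.18067736] [ 0.037 -0.046 -0.021  0.    -1.596  0.049]
[ 5.000e-04 -1.000e-04  1.644e-01] [ 0.0647 -0.0048  0.0307]
[ 5.000e-04 -1.000e-04  1.644e-01] [ 0.0647 -0.0048  0.1017]
```

Emit:
jog_arm([
  [0,0,0.05,0.02,-0.001,0,1],
  [0,0,0.1,0.045,-0.003,0.01,1],
  [0,0,0.164,0.065,-0.005,0.03,1],
  [0,0,0.164,0.065,-0.005,0.05,1],
  [0,0,0.164,0.065,-0.005,0.055,1],
  [0,0,0.164,0.065,-0.005,0.055,1],
  [0,0,0.164,0.065,-0.005,0.055,1],
])

```text
t: 11.7
eef_pos: [0.5509, -0.2411, 0.1275]
ee_rot: [[-0.077, -0.997, 0.002], [-0.997, 0.077, -0.001], [0.001, -0.002, -1.0]]
contact_force: [-0.7, 1.0, -0.4]
opening: 0.0857
```

Run:
```python
from cell import *
from h import *
s=observe();print(s["t"],s["eef_pos"])
c=camera("wrist");cv2.imwrite("pics/w9.png",c["pixels"])
print(rel(s,[.55,-.2407,.079],-1.649))
b=camera("side");cv2.imwrite("pics/side9.png",cv2.resize(b["pixels"][110:260,230:430],None,fx=4,fy=4,interpolation=cv2.INTER_CUBIC))
```

```text
11.7 [ 0.55088861 -0.24108202  0.12748027]
(array([-0.0017, -0.0008,  0.0009]), array([-0.0003,  0.001 ,  0.0485]))
```

View pics/w9.png

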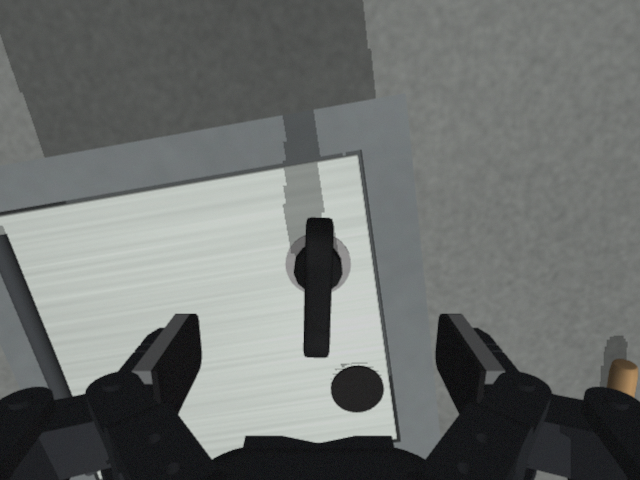

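View pics/side9.png

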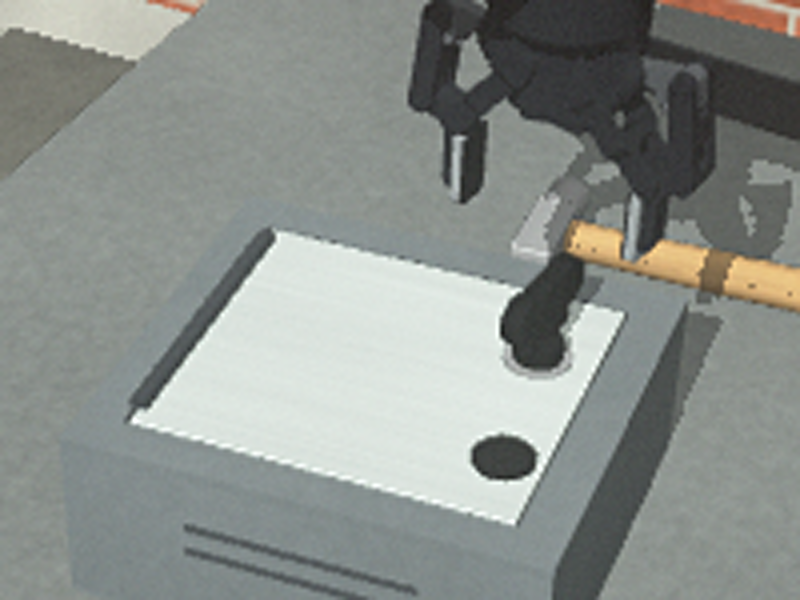

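The blade is centred between the jaws (col 318) and parallel to the pads. I'll descend with the gripper open.

Emit:
jog_arm([
  [0,0,0,0,0.0,0.01,1],
  [0,0,0,0,0.0,0.022,1],
  [0,0,0,0,0.0,0.034,1],
  [0,0,0,0,0.0,0.044,1],
  [0,0,0,0,0.0,0.047,1],
  [0,0,0,0,0.0,0.047,1],
])

```text
t: 12.4
eef_pos: [0.5499, -0.2412, 0.0782]
ee_rot: [[-0.078, -0.997, -0.001], [-0.997, 0.078, -0.0], [0.0, 0.001, -1.0]]
contact_force: [0.1, 0.6, 1.1]
opening: 0.0856
```

Run:
```python
from cell import *
from h import *
s=observe();print(s["t"],s["eef_pos"],s["contact_force"])
c=camera("wrist");cv2.imwrite("pics/w10.png",c["pixels"])
```

```text
12.4 [ 0.54992676 -0.24117523  0.07817699] [0.09196089 0.56917891 1.11574349]
```

View pics/w10.png

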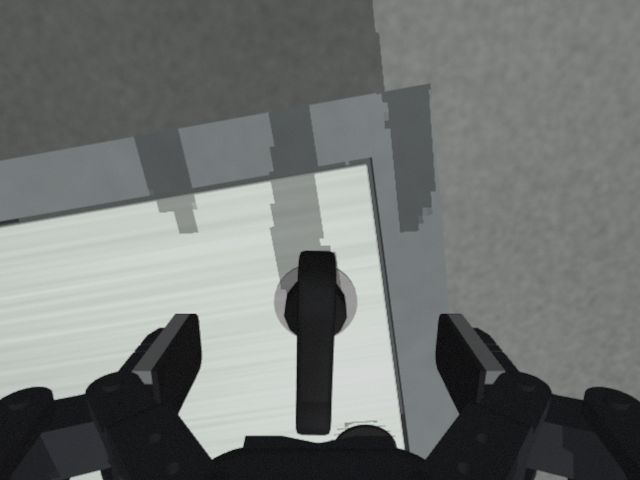

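The blade is between the pads and its middle (row about 340) is level with them. Closing.

Emit:
jog_arm([
  [0,0,0,0,0,0,0],
  [0,0,0,0,0,0,-0.5],
  [0,0,0,0,0,0,-1],
  [0,0,0,0,0,0,-1],
  [0,0,0,0,0,0,-1],
  [0,0,0,0,0,0,-1],
], newtons=40)

```text
t: 13.05
eef_pos: [0.5512, -0.2412, 0.0794]
ee_rot: [[-0.078, -0.997, 0.002], [-0.997, 0.078, -0.0], [0.0, -0.002, -1.0]]
contact_force: [3.5, -0.6, 0.5]
opening: 0.0113
```

The opening is 11.3 mm on a 12 mm blade, so it's gripped. Next I'll turn clockwise, which is positive about tool z.

Emit:
jog_arm([
  [0,0,0.04,0,0,0,-1],
  [0,0,0.1,0,0,0,-1],
  [0,0,0.17,0,0,0,-1],
  [0,0,0.24,0,0,0,-1],
  [0,0,0.31,0,0,0,-1],
  [0,0,0.37,0,0,0,-1],
  [0,0,0.4,0,0,0,-1],
  [0,0,0.4,0,0,0,-1],
])

```text
t: 13.85
eef_pos: [0.5511, -0.2411, 0.0793]
ee_rot: [[-0.46, -0.888, 0.002], [-0.888, 0.46, -0.0], [-0.001, -0.002, -1.0]]
contact_force: [3.9, -0.8, 0.6]
opening: 0.0113
```

Run:
```python
from cell import *
from h import *
s=observe();print(s["t"],s["eef_pos"],s["contact_force"],s["ft_torque"],s["joint_pos"][5])
c=camera("wrist");cv2.imwrite("pics/w11.png",c["pixels"])
```

```text
13.85 [ 0.55108863 -0.24110578  0.07934308] [ 3.87123328 -0.77082345  0.64463345] [-0.02571127 -1.20908536 -0.07597431] -0.3984701271719001
```

View pics/w11.png

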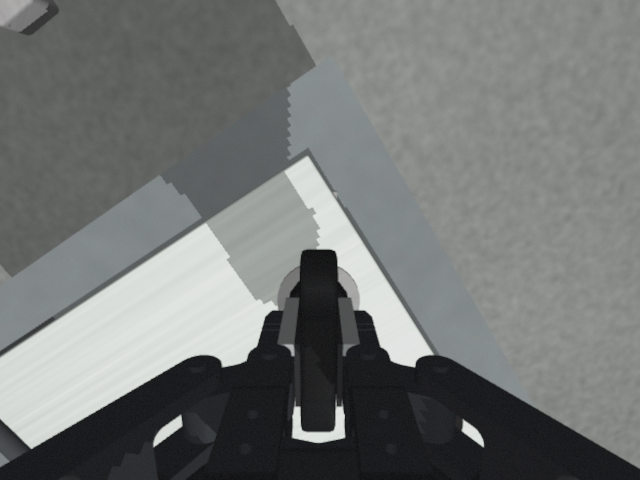

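The blade turns with the jaws, the grip is sound, and the forces stay small. I'll turn the remaining 1.0 rad.

Emit:
jog_arm([
  [0,0,0.04,0,0,0,-1],
  [0,0,0.1,0,0,0,-1],
  [0,0,0.18,0,0,0,-1],
  [0,0,0.26,0,0,0,-1],
  [0,0,0.34,0,0,0,-1],
  [0,0,0.42,0,0,0,-1],
  [0,0,0.5,0,0,0,-1],
  [0,0,0.58,0,0,0,-1],
  [0,0,0.66,0,0,0,-1],
  [0,0,0.74,0,0,0,-1],
  [0,0,0.82,0,0,0,-1],
  [0,0,0.9,0,0,0,-1],
  [0,0,0.96,0,0,0,-1],
  [0,0,1.0,0,0,0,-1],
  [0,0,1.0,0,0,0,-1],
  [0,0,1.0,0,0,0,-1],
])

```text
t: 15.5
eef_pos: [0.551, -0.2409, 0.0794]
ee_rot: [[-0.996, -0.094, 0.001], [-0.094, 0.996, 0.0], [-0.001, -0.0, -1.0]]
contact_force: [4.5, 0.9, 1.5]
opening: 0.0116
```

Run:
```python
from cell import *
from h import *
s=observe();print(s["t"],s["eef_pos"],s["contact_force"],s["ft_torque"],s["joint_pos"][5],np.arctan2(s["ee_rot"][1,0],s["ee_rot"][0,0]))
c=camera("wrist");cv2.imwrite("pics/w12.png",c["pixels"])
```

```text
15.5 [ 0.55099402 -0.24091666  0.07935165] [4.49747579 0.92626606 1.50604119] [ 0.59808672 -1.58864505 -0.11968646] -1.3967507292462396 -3.0470566272412314
```

View pics/w12.png

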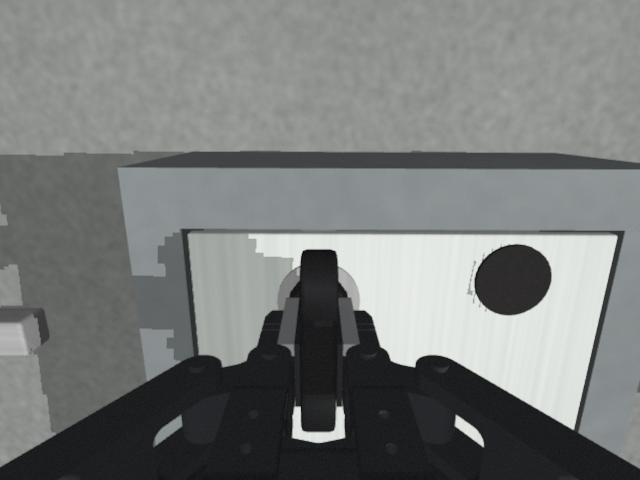

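The front edge now lies level in the jaw-aligned view (row 231 at both ends), so the wings are square to it. Release and lift straight up.

Emit:
jog_arm([
  [0,0,0,0,0,0,-0.5],
  [0,0,0,0,0,0,0],
  [0,0,0,0,0,0,1],
  [0,0,0,0,0,0,1],
  [0,0,0,0,0,0,1],
  [0,0,0,0,0,0,1],
  [0,0,0,0,0,-0.01,1],
  [0,0,0,0,0,-0.03,1],
  [0,0,0,0,0,-0.06,1],
  [0,0,0,0,0,-0.1,1],
  [0,0,0,0,0,-0.13,1],
  [0,0,0,0,0,-0.14,1],
  [0,0,0,0,0,-0.14,1],
  [0,0,0,0,0,-0.14,1],
])

```text
t: 16.95
eef_pos: [0.5501, -0.2408, 0.218]
ee_rot: [[-0.996, -0.093, -0.001], [-0.093, 0.996, 0.001], [0.001, 0.001, -1.0]]
contact_force: [0.5, 0.0, -0.4]
opening: 0.0854
```

Run:
```python
from cell import *
from h import *
s=observe();print(s["t"],s["eef_pos"],s["contact_force"],s["opening"])
c=camera("wrist");cv2.imwrite("pics/w13.png",c["pixels"])
a=camera("scene");b=camera("side");cv2.imwrite("pics/scene13.png",a["pixels"]);cv2.imwrite("pics/side13.png",b["pixels"])
```

```text
16.95 [ 0.55011803 -0.24083948  0.21798301] [ 0.51121731  0.00948678 -0.43057799] 0.08535609438708822
```

View pics/w13.png

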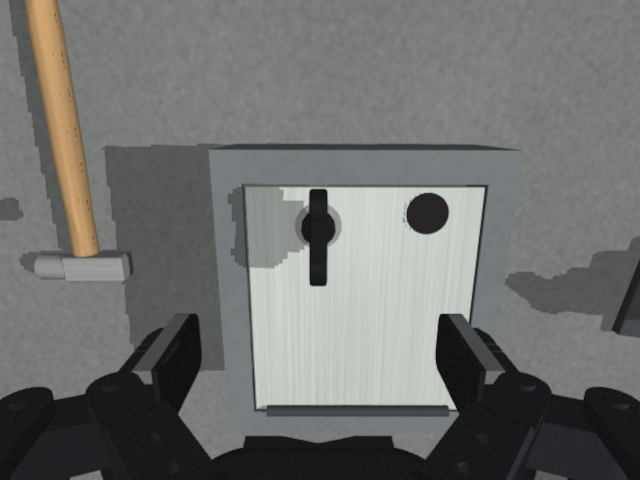

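View pics/side13.png

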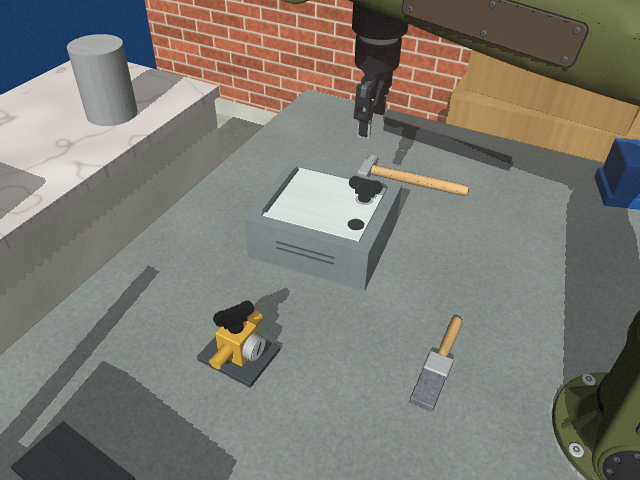

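View pics/scene13.png

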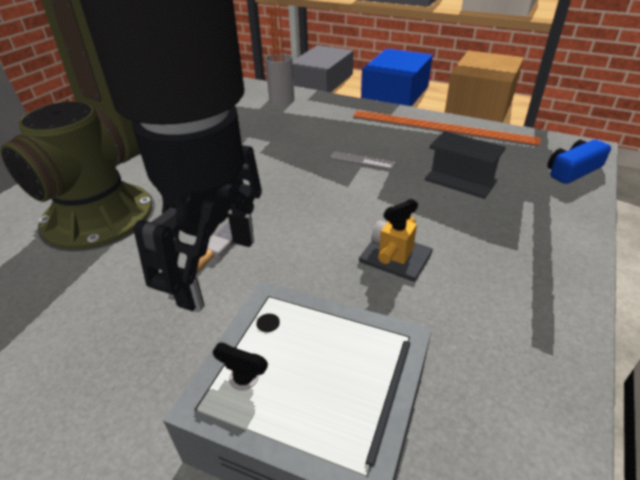

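After release the wings run straight along col 318, from (318,190) to (318,285). The front edge is level at rows 185–186, the hatch is flush in all views, the valve is untouched, and the gripper is clear. Handing in.

```bash
python3 -c "
from cell import *
print(sign_off())"
```

```text
the job is handed in; nothing more can be done
None
```

I pushed the hatch fully shut first, then turned its wing knob about 1.4 rad clockwise, let go and lifted clear. I handed the job in at about 17 s of the 54 s allowed.

- **Hatch:** I pressed on the pad until the hatch hit a solid stop at about 11 N. The last camera views show it flush, with no gap.
- **Knob:** in the last wrist view the wings stand square to the front edge, within about 0.01 rad. The hidden tongue itself can't be seen.
- **Clear of everything:** the gripper is fully open, well above the box, with no contact force beyond sensor noise. I never approached the gas valve, and its knob looks unchanged in the pictures.

**Disagreement with the readings:** the real finger tips sat about 39 mm behind the reported TCP. It reported 63 mm with the tips on the 102 mm high pad, and the pad's apparent size in the wrist view gave 37 mm. I went by the images and the force when pressing, and allowed for the offset when gripping the knob.

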